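Turn the red leaf of the cold-room record board

TASK

The meat delivery has been shelved: with a fingertip, push the red leaf of its record board up and over its spine and press it down until it lies flat on the other side, then move clear. Do it gently, one smooth turn without slapping it over or pressing hard, and do not pinch or grip the leaf. Leave the blue leaf and everything else on the table as they are.

Things in the scene. Friction and masses are not known exactly. Their poses are not given: they have to be found in the camera images.
- board_red: grey record board with the red leaf, 150 mm along its spine (its x) by 240 mm across (its y), fixed on a black riser. Origin: centre of its underside, 2 to 30 mm above the table (varies). On its +y and -y side lies a white panel, 112 mm along x, 16 to 108 mm from the spine, its top 21.5 mm above the origin. Dark lugs at x = -66 and 66 mm, tops 31 mm above the origin, hold the spine.
- spine_red (a point): point on the hinge axis of the red leaf, at the middle of the spine, 24 mm above the board's origin; the axis runs along the board's x axis. Its frame is the board's.
- edge_red (a point): middle of the free edge of the red leaf, 100 mm from the hinge axis, at mid-thickness. The leaf is a rigid red plastic plate 5 mm thick, 110 mm long along the spine, reaching 100 mm out from the hinge axis, mass 60 to 120 g, with a pale band on both faces. Its frame is the leaf's: +y points from the edge to the spine, x along the spine.
- leaf_red (a joint): angle of the red leaf about its spine, rad: 0 = flat on the board's -y panel, pi/2 = upright, pi = flat on the board's +y panel. It starts ajar, leaning over the -y side at 0.5 to 0.95 rad. The hinge is stiff (about 0.075 N m of friction, no spring): the leaf stays at whatever angle it is left and does not fall by itself.
- board_blue: grey record board with the blue leaf, 150 mm along its spine (its x) by 240 mm across (its y), fixed on a black riser. Origin: centre of its underside, 2 to 30 mm above the table (varies). On its +y and -y side lies a white panel, 112 mm along x, 16 to 108 mm from the spine, its top 21.5 mm above the origin. Dark lugs at x = -66 and 66 mm, tops 31 mm above the origin, hold the spine.
- spine_blue (a point): point on the hinge axis of the blue leaf, at the middle of the spine, 24 mm above the board's origin; the axis runs along the board's x axis. Its frame is the board's.
- edge_blue (a point): middle of the free edge of the blue leaf, 100 mm from the hinge axis, at mid-thickness. The leaf is a rigid blue plastic plate 5 mm thick, 110 mm long along the spine, reaching 100 mm out from the hinge axis, mass 60 to 120 g, with a pale band on both faces. Its frame is the leaf's: +y points from the edge to the spine, x along the spine.
- leaf_blue (a joint): angle of the blue leaf about its spine, rad: 0 = flat on the board's -y panel, pi/2 = upright, pi = flat on the board's +y panel. It starts ajar, leaning over the -y side at 0.5 to 0.95 rad. The hinge is stiff (about 0.075 N m of friction, no spring): the leaf stays at whatever angle it is left and does not fall by itself.
- jar: small amber jar, 48 mm across, 58 mm tall, loose, to be left alone. Origin: centre of its underside.
- tin: small tin with a blue label, 60 mm across, 55 mm tall, loose, to be left alone. Origin: centre of its underside.
- sanitiser: blue sanitiser bottle, 66 mm across, 170 mm tall, loose, to be left alone. Origin: centre of its underside.
- tub: white lidded tub, 110 mm across at the lid, 100 mm tall, loose, to be left alone. Origin: centre of its underside.
- carton: blue carton, 80 x 120 x 90 mm tall, loose, to be left alone. Origin: centre of its underside.
- cup: white plastic cup, 72 mm across, 85 mm tall, loose, to be left alone. Origin: centre of its underside.

How it is judged:
By the outcome, as a careful person would: the job done as asked, in the order asked, and still so for the second after the job is handed in, with the robot touching nothing.
It also fails if it takes over 48 s, if anything falls off the work surface, if the arm or the gripper's body presses on something with over 40 N, if the wrist force passes 120 N, or if a joint passes its speed limit or range.

ROBOT

A 6-joint arm with a two-finger parallel gripper is mounted at the origin on the work surface. World frame = base frame: x ahead of the robot, y to its left, z up, the work surface at z = 0. Lengths are in mm, angles in rad, forces in N, time in s.
With the tool pointing down it reaches from about 425 to 925 mm from the base axis. Payload 12.5 kg.
Tool frame: the origin (TCP) lies midway between the tips of the shut fingers; the grasp point (between the pads) lies 19 mm behind it (ctrl.grip_point_offset is the distance from the TCP to the grasp point, in mm); z points along the fingers, y is the direction in which the jaws open and shut (so a half turn about z gives the same grasp; the last joint's range is limited). The gripper opens to 85 mm and grips with 20 to 120 N. Pads are 22 mm wide; open, the fingers measure 114 mm over their backs; the gripper's body (76 mm by 85 mm) begins 54 mm behind the grasp point. The pads swing forward as they close: fully open they stand 13 mm farther back than shut.
Start: joints at [-1.444, 0.491, 1.559, -0, 1.092, -0.106], TCP at [144.211, -608.151, 231.327] pointing down, gripper open.
Joint ranges: [-3.1, 3.1], [-0.84, 2.19], [0.05, 2.79], [-1.13, 4.28], [0.06, 2.93], [-2.69, 2.69]. Speed limits (rad/s): [2.22, 2.22, 2.79, 3.14, 3.14, 3.14].

INTERFACE

Orientations are given as a 3x3 rotation matrix whose columns are the frame's x, y, z axes.
In Python, from cell import ctrl, vision gives the robot as it stands.
- The arm moves only by the tool drive_tool, never from a script. Its argument "motion" is a list of rows, each an object of numbers: "claw": the closure, from 0 (fully open) to 1 (shut); "tx", "ty", "tz": the shift along the tool's x, y, z in cm; "yaw": the turn about the tool's z in rad. A call has 1 to 12 rows; each row is the pose to reach, as a shift and turn from the pose commanded when the call began, along the tool's axes at that moment; what a row does not reach only later rows make up. A row lasts 1/8 s, in which the tool goes at most 62.5 mm and 10.7 degrees, less where a joint would pass 70% of its speed; a pose out of reach is approached as far as the arm can. A call with a gripper value outside its range is refused whole. The fingers move at their own pace and stop on an object; "squeeze" is the grip in N (left out, the last holds). Time passes only in rows, so rows that repeat a pose let the fingers close. It gives the time, the measured TCP pose, the force and the opening at its end, in the units of the state.
- ctrl.read_state(): the state, without advancing time (a new reading comes with each control period).
- vision.capture(name): name is "side" or "top" or "wrist"; returns a dict with "image" (384x512x3 uint8, blue, green, red), "z_map" (384x512 float32, mm along the optical axis (not along the pixel's ray), 0 where there is no reading), "intrinsics" (3x3 intrinsics, pixels), "rvec" (rotation vector, rad) and "tvec" (3), from world to camera coordinates, as OpenCV has them. Camera axes: x right, y down, z forward; pixel columns grow to the right and rows downward; lengths in mm; the calibration is good to about 2 mm. The wrist camera is an equidistant fisheye: a pixel r from the principal point sees the ray r / f radians off the axis. A picture is of the moment at which its call begins.
- ctrl.close_job(): hands the job in, once; it reports no verdict.
The state is a dict: "clock": time; "q": joint angles; "qd": joint speeds; "effort": joint torques, N m; "tcp_pos": TCP position; "tcp_rot": TCP orientation; "contact_force": force on the tool from outside, world axes, zero at the start; "ft_torque": the same for the moment, N m; "finger_gap": opening from 0.0 (shut) to 1.0 (fully open).
Only numpy, scipy, OpenCV 4.12 (cv2) and the standard library are available. Lean on these libraries where they do the work, as an engineer would, in place of code of your own. Each camera call takes 0.05 s, during which the arm holds its last target. There are 200 camera calls.

## Working session

There is one attempt and no reset: what is moved stays moved. The work goes in short steps, Python scripts to look and compute and a tool call to move; the robot and the scene stay as the last step left them, time stands still between calls to the robot, and variables do not carry over. Pictures are saved under pics/ and viewed, on a budget of 10 in all, crops included, one or two more only if the job needs it, and the job is handed in when it is done.

Besides the shell and the picture viewer there is one more tool, called after ">>>" as name(argument=value, ...), one argument or row to a line, values as JSON. drive_tool: Moves the arm, as the interface text tells. Its arguments: {"type":"object","properties":{"motion":{"type":"array"},"squeeze":{"type":"number"}},"required":["motion"]}

```bash
mkdir -p pics
cat > h.py <<'E'
import numpy as np, cv2
from cell import ctrl, vision
def cap(n):
    c=vision.capture(n); R=cv2.Rodrigues(np.array(c["rvec"],float))[0]; t=np.array(c["tvec"],float).ravel()
    return c,c["image"],c["z_map"],np.array(c["intrinsics"]),R,t
def cloud(z,K,R,t,m):
    v,u=np.nonzero(m&(z>0)); d=z[v,u]
    p=np.stack([(u-K[0,2])/K[0,0]*d,(v-K[1,2])/K[1,1]*d,d],1)
    return (p-t)@R, u,v
E
python3 - <<'E'
from h import *
a=[]
for n in("top","side"):
    c,im,z,K,R,t=cap(n); cv2.imwrite(f"pics/{n}0.png",im)
    hsv=cv2.cvtColor(im,cv2.COLOR_BGR2HSV); h,s,v=cv2.split(hsv)
    m=((h<8)|(h>172))&(s>120)&(v>60)
    k,l,st,ce=cv2.connectedComponentsWithStats(m.astype(np.uint8))
    print(n,"cam",-R.T@t)
    for i in range(1,k):
        if st[i,4]>60:
            P,_,_=cloud(z,K,R,t,l==i); print(st[i],P.mean(0).round(),P.min(0).round(),P.max(0).round())
s=ctrl.read_state();print(s["tcp_pos"],s["tcp_rot"],s["clock"],s["finger_gap"])
E
```

```text
top cam [485.48627795  55.89737541 979.0958392 ]
[ 361  171   37   48 1290] [ 552. -249.   78.] [ 497. -285.   13.] [ 618. -213.  112.]
side cam [ 29.87856822 961.29885407 662.84386563]
[292 145  42  35 859] [ 551. -246.   73.] [ 496. -281.   33.] [ 608. -208.  109.]
[ 144.17507999 -607.95119414  230.80892786] [[ 9.73025138e-01  2.30699088e-01 -1.11126951e-04]
 [ 2.30699091e-01 -9.73024703e-01  9.25657944e-04]
 [ 1.05419176e-04 -9.26325335e-04 -9.99999565e-01]] 0.1 0.9957036134631798
```

View pics/top0.png

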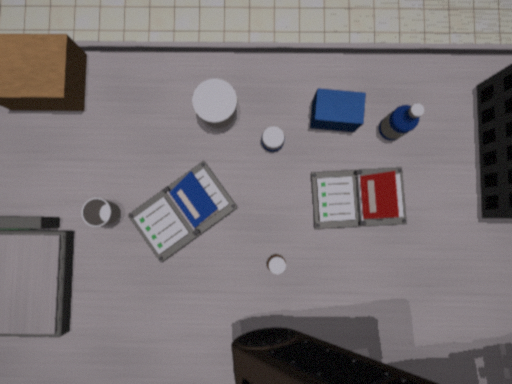

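View pics/side0.png

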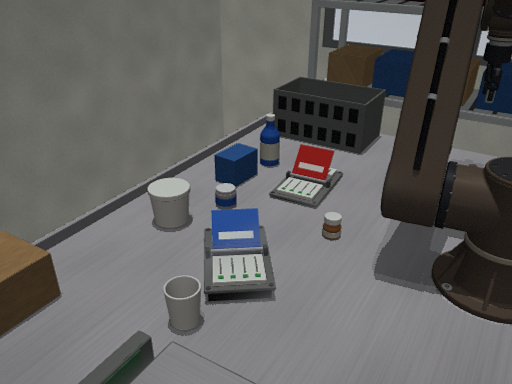

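Top view: the red leaf is at (380,195) on the image-right side (world -y), the empty panel is at (337,198), and the sanitiser is at (400,122). Next I'll fit the leaf plane and the board.

Run:
```python
from h import *
LP=[];W=[]
for n in("top","side"):
    c,im,z,K,R,t=cap(n)
    h,s,v=cv2.split(cv2.cvtColor(im,cv2.COLOR_BGR2HSV))
    m=(((h<8)|(h>172))&(s>120)&(v>60)).astype(np.uint8)
    k,l,st,ce=cv2.connectedComponentsWithStats(m); i=1+np.argmax(st[1:,4])
    m=cv2.erode((l==i).astype(np.uint8),np.ones((3,3)))>0
    P,_,_=cloud(z,K,R,t,m)
    q=np.ones(len(P),bool)
    for _ in range(4):
        c0=P[q].mean(0); nn=np.linalg.svd(P[q]-c0)[2][2]; nn*=np.sign(nn[2]); q=abs((P-c0)@nn)<4
    print(n,"leaf c",c0.round(1),"n",nn.round(3),"ang",np.arccos(nn[2]).round(3),"in",q.sum(),len(q),"hinge dir yaw",np.arctan2(nn[0],-nn[1]) .round(3))
    # white panel
    A,u,vv=cloud(z,K,R,t,np.ones(z.shape,bool))
    g=(s<60)[vv,u]&(v>150)[vv,u]&(abs(A[:,0]-550)<90)&(A[:,1]>-230)&(A[:,1]<-60)&(A[:,2]>10)&(A[:,2]<80)
    B=A[g]; print(" panel",len(B),np.median(B,0).round(1),np.percentile(B,[2,98],axis=0).round(1), cv2.minAreaRect(B[:,:2].astype(np.float32)))
    g=(abs(A[:,0]-550)<110)&(abs(A[:,1]+210)<150)&(A[:,2]>14)&(A[:,2]<62)
    print(" board", cv2.minAreaRect(A[g][:,:2].astype(np.float32)),np.percentile(A[g][:,2],[5,50,95]))
    g=(abs(A[:,0]-640)<120)&(abs(A[:,1]+280)<110)&(A[:,2]>120); print(" bottle",np.median(A[g],0).round(),A[g].max(0).round())
```

```text
top leaf c [ 552.2 -251.3   80. ] n [-0.047  0.773  0.633] ang 0.885 in 1029 1031 hinge dir yaw -3.081
 panel 1284 [ 545.7 -151.8   27.5] [[ 494.  -195.5   23.8]
 [ 599.9 -108.1   31.1]] ((547.1409301757812, -151.70614624023438), (109.61286163330078, 90.7413330078125), 3.986266851425171)
 board ((549.5259399414062, -212.7911376953125), (149.5220947265625, 239.15367126464844), 3.6403751373291016) [14.7706623  26.56193915 52.27478202]
 bottle [ 732. -296.  142.] [ 759. -280.  174.]
side leaf c [ 551.1 -247.8   75.2] n [-0.035  0.769  0.638] ang 0.879 in 544 631 hinge dir yaw -3.096
 panel 460 [ 545.8 -152.    27.4] [[ 492.6 -228.2   24.5]
 [ 599.4 -105.6   56.7]] ((547.5282592773438, -167.06405639648438), (111.26105499267578, 128.8041534423828), 5.0072407722473145)
 board ((549.4801025390625, -211.06854248046875), (151.06680297851562, 244.0508575439453), 4.00391149520874) [14.90954874 27.12163743 55.87739209]
 bottle [ 731. -294.  142.] [ 754. -275.  172.]
```

>>> drive_tool(
  motion=[
    {"claw":1,"tx":1.5,"ty":-0.6,"yaw":0.01},
    {"claw":1,"tx":4.5,"ty":-1.7,"yaw":0.03},
    {"claw":1,"tx":9,"ty":-3.4,"yaw":0.05},
    {"claw":1,"tx":14,"ty":-5.2,"yaw":0.07},
    {"claw":1,"tx":19,"ty":-7.1,"yaw":0.09},
    {"claw":1,"tx":24,"ty":-8.9,"yaw":0.11},
    {"claw":1,"tx":29,"ty":-10.8,"yaw":0.13},
    {"claw":1,"tx":34,"ty":-12.7,"yaw":0.15},
    {"claw":1,"tx":39,"ty":-14.5,"yaw":0.16},
    {"claw":1,"tx":43,"ty":-16,"yaw":0.167},
    {"claw":1,"tx":45.5,"ty":-16.9,"yaw":0.167},
    {"claw":1,"tx":46.5,"ty":-17.3,"yaw":0.167},
  ],
  squeeze=20,
)

```text
invalid input
```

>>> drive_tool(
  motion=[
    {"claw":1,"tx":1.5,"ty":-0.6,"tz":0,"yaw":0.01},
    {"claw":1,"tx":4.5,"ty":-1.7,"tz":0,"yaw":0.03},
    {"claw":1,"tx":9,"ty":-3.4,"tz":0,"yaw":0.05},
    {"claw":1,"tx":14,"ty":-5.2,"tz":0,"yaw":0.07},
    {"claw":1,"tx":19,"ty":-7.1,"tz":0,"yaw":0.09},
    {"claw":1,"tx":24,"ty":-8.9,"tz":0,"yaw":0.11},
    {"claw":1,"tx":29,"ty":-10.8,"tz":0,"yaw":0.13},
    {"claw":1,"tx":34,"ty":-12.7,"tz":0,"yaw":0.15},
    {"claw":1,"tx":39,"ty":-14.5,"tz":0,"yaw":0.16},
    {"claw":1,"tx":43,"ty":-16,"tz":0,"yaw":0.167},
    {"claw":1,"tx":45.5,"ty":-16.9,"tz":0,"yaw":0.167},
    {"claw":1,"tx":46.5,"ty":-17.3,"tz":0,"yaw":0.167},
  ],
  squeeze=20,
)

```text
clock: 1.7
tcp_pos: [557.8, -330.7, 231.1]
tcp_rot: [[0.998, 0.068, -0.0], [0.068, -0.998, 0.0], [-0.0, -0.0, -1.0]]
contact_force: [-0.1, -0.2, -0.1]
finger_gap: 0.001
```

>>> drive_tool(
  motion=[
    {"claw":1,"tx":0,"ty":0,"tz":1,"yaw":0},
    {"claw":1,"tx":0,"ty":0,"tz":3.5,"yaw":0},
    {"claw":1,"tx":0,"ty":0,"tz":6.5,"yaw":0},
    {"claw":1,"tx":0,"ty":0,"tz":9.5,"yaw":0},
    {"claw":1,"tx":0,"ty":0,"tz":12,"yaw":0},
    {"claw":1,"tx":0,"ty":-0.3,"tz":13.6,"yaw":0},
    {"claw":1,"tx":0,"ty":-1,"tz":14.1,"yaw":0},
    {"claw":1,"tx":0,"ty":-1.8,"tz":14.1,"yaw":0},
    {"claw":1,"tx":0,"ty":-2.4,"tz":14.1,"yaw":0},
    {"claw":1,"tx":0,"ty":-2.8,"tz":14.1,"yaw":0},
    {"claw":1,"tx":0,"ty":-3,"tz":14.1,"yaw":0},
  ],
)

```text
clock: 3.08
tcp_pos: [554.9, -302.4, 90.7]
tcp_rot: [[0.998, 0.066, 0.001], [0.066, -0.998, -0.001], [0.001, 0.001, -1.0]]
contact_force: [-1.0, -1.0, 0.0]
finger_gap: -0.0
```

Run:
```python
from h import *
_,im,z,K,R,t=cap("side"); cv2.imwrite("pics/s1.png",cv2.resize(im[90:230,230:410],None,fx=4,fy=4,interpolation=cv2.INTER_CUBIC))
s=ctrl.read_state();print(s["tcp_pos"],s["contact_force"])
A,u,v=cloud(z,K,R,t,np.ones(z.shape,bool))
g=(abs(A[:,0]-557)<60)&(abs(A[:,1]+300)<40)&(A[:,2]>70)&(A[:,2]<150)
print(np.percentile(A[g],[1,50,99],axis=0).round())
```

```text
[ 554.87967599 -302.27008063   90.61872187] [0.02695744 0.17862089 0.0428604 ]
[[ 499. -326.   82.]
 [ 547. -271.  103.]
 [ 607. -260.  149.]]
```

View pics/s1.png

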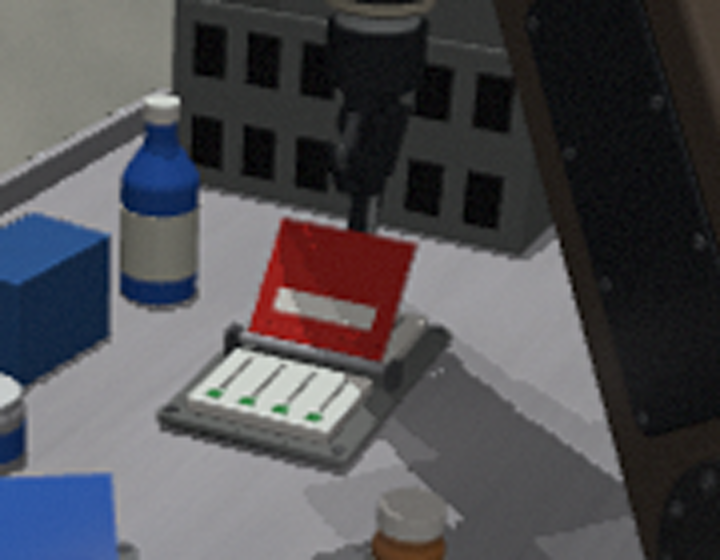

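The picture shows the shut fingertip behind the middle of the red leaf's free edge (365,215), not touching it yet. I'll start pushing slowly.

>>> drive_tool(
  motion=[
    {"claw":1,"tx":0,"ty":-0.15,"tz":0,"yaw":0},
    {"claw":1,"tx":0,"ty":-0.4,"tz":0,"yaw":0},
    {"claw":1,"tx":0,"ty":-0.7,"tz":0,"yaw":0},
    {"claw":1,"tx":0,"ty":-1.0,"tz":0,"yaw":0},
    {"claw":1,"tx":0,"ty":-1.3,"tz":0,"yaw":0},
    {"claw":1,"tx":0,"ty":-1.6,"tz":0,"yaw":0},
    {"claw":1,"tx":0,"ty":-1.9,"tz":0,"yaw":0},
    {"claw":1,"tx":0,"ty":-2.2,"tz":0,"yaw":0},
    {"claw":1,"tx":0,"ty":-2.5,"tz":0,"yaw":0},
    {"claw":1,"tx":0,"ty":-2.8,"tz":0,"yaw":0},
    {"claw":1,"tx":0,"ty":-3.1,"tz":0,"yaw":0},
    {"claw":1,"tx":0,"ty":-3.4,"tz":0,"yaw":0},
  ],
)

```text
clock: 4.62
tcp_pos: [552.5, -268.4, 90.2]
tcp_rot: [[0.998, 0.066, -0.0], [0.066, -0.998, 0.0], [-0.0, -0.0, -1.0]]
contact_force: [-0.7, -2.1, 1.7]
finger_gap: -0.001
```

```bash
cat >> h.py <<'E'
def leaf():
    for n in("side","top"):
        c,im,z,K,R,t=cap(n)
        h,s,v=cv2.split(cv2.cvtColor(im,cv2.COLOR_BGR2HSV))
        m=(((h<8)|(h>172))&(s>120)&(v>60)).astype(np.uint8)
        k,l,st,ce=cv2.connectedComponentsWithStats(m)
        if k<2: continue
        i=1+np.argmax(st[1:,4]); m=cv2.erode((l==i).astype(np.uint8),np.ones((3,3)))>0
        P,_,_=cloud(z,K,R,t,m)
        if len(P)<50: print(n,"few");continue
        q=np.ones(len(P),bool)
        for _ in range(4):
            c0=P[q].mean(0); nn=np.linalg.svd(P[q]-c0)[2][2]; q=abs((P-c0)@nn)<4
        nn*=np.sign(nn[1]); print(n,"th",np.arctan2(np.hypot(nn[0],nn[1]),nn[2]).round(3),"c",c0.round(),"y",np.percentile(P[q],[1,99],axis=0).round()[:,1:].tolist(),len(P))
    s=ctrl.read_state(); print(s["tcp_pos"].round(1) if hasattr(s["tcp_pos"],"round") else s["tcp_pos"],s["contact_force"],s["clock"])
E
python3 -c "from h import *;leaf()"
```

```text
side th 1.161 c [ 551. -234.   84.] y [[-251.0, 39.0], [-211.0, 117.0]] 655
top th 1.17 c [ 550. -236.   88.] y [[-252.0, 42.0], [-214.0, 124.0]] 608
[ 552.5 -268.3   90.2] [-0.34833221  0.12205259  0.29041203] 4.725
```

>>> drive_tool(
  motion=[
    {"claw":1,"tx":0,"ty":-0.2,"tz":0,"yaw":0},
    {"claw":1,"tx":0,"ty":-0.5,"tz":0,"yaw":0},
    {"claw":1,"tx":0,"ty":-0.8,"tz":0,"yaw":0},
    {"claw":1,"tx":0,"ty":-1.1,"tz":0,"yaw":0},
    {"claw":1,"tx":0,"ty":-1.4,"tz":0,"yaw":0},
    {"claw":1,"tx":0,"ty":-1.7,"tz":0,"yaw":0},
    {"claw":1,"tx":0,"ty":-2.0,"tz":0,"yaw":0},
    {"claw":1,"tx":0,"ty":-2.3,"tz":0,"yaw":0},
    {"claw":1,"tx":0,"ty":-2.6,"tz":0,"yaw":0},
    {"claw":1,"tx":0,"ty":-2.9,"tz":0,"yaw":0},
    {"claw":1,"tx":0,"ty":-3.2,"tz":0,"yaw":0},
    {"claw":1,"tx":0,"ty":-3.5,"tz":0,"yaw":0},
  ],
)

```text
clock: 6.22
tcp_pos: [550.4, -233.7, 90.7]
tcp_rot: [[0.998, 0.066, 0.001], [0.066, -0.998, -0.0], [0.001, 0.0, -1.0]]
contact_force: [-1.1, -1.8, 6.3]
finger_gap: 0.002
```

Run:
```python
from h import *
leaf()
# remaining path: corner follows circle r=62, a=14
r=62;a=13
th=np.linspace(1.5,np.pi,45)
s=-r*np.cos(th)-2.5*np.sin(th)-a; z=r*np.sin(th)-2.5*np.cos(th)+30
for i in range(0,45,2): print(th[i].round(2),s[i].round(1),z[i].round(1))
```

```text
side th 1.519 c [ 550. -214.   89.] y [[-220.0, 39.0], [-207.0, 126.0]] 633
top th 1.529 c [ 519. -216.  102.] y [[-218.0, 52.0], [-214.0, 129.0]] 62
[ 550.3 -233.5   90.7] [-0.92260085  0.82778409  4.81606629] 6.325
1.5 -19.9 91.7
1.57 -15.3 92.0
1.65 -10.6 92.0
1.72 -6.0 91.7
1.8 -1.4 91.0
1.87 3.1 89.9
1.95 7.5 88.6
2.02 11.8 86.9
2.1 16.0 84.9
2.17 20.0 82.6
2.25 23.8 80.0
2.32 27.4 77.1
2.4 30.8 73.9
2.47 34.0 70.5
2.54 36.9 66.9
2.62 39.5 63.1
2.69 41.8 59.1
2.77 43.8 54.9
2.84 45.5 50.6
2.92 46.9 46.2
2.99 47.9 41.7
3.07 48.6 37.1
3.14 49.0 32.5
```

The 6 N upward force suggests the leaf edge is catching on a step on the finger, about 40 mm above the tip. I'll raise the tip 10 mm so it pushes at r≈70 mm, then carry on along the arc.

>>> drive_tool(
  motion=[
    {"claw":1,"tx":0,"ty":0.0,"tz":-0.4,"yaw":0},
    {"claw":1,"tx":0,"ty":0.0,"tz":-0.9,"yaw":0},
    {"claw":1,"tx":0,"ty":-0.3,"tz":-1.0,"yaw":0},
    {"claw":1,"tx":0,"ty":-0.55,"tz":-1.0,"yaw":0},
    {"claw":1,"tx":0,"ty":-0.9,"tz":-1.0,"yaw":0},
    {"claw":1,"tx":0,"ty":-1.25,"tz":-0.95,"yaw":0},
    {"claw":1,"tx":0,"ty":-1.6,"tz":-0.92,"yaw":0},
    {"claw":1,"tx":0,"ty":-1.95,"tz":-0.87,"yaw":0},
    {"claw":1,"tx":0,"ty":-2.3,"tz":-0.8,"yaw":0},
  ],
)

```text
clock: 7.45
tcp_pos: [548.7, -210.6, 98.2]
tcp_rot: [[0.998, 0.066, -0.0], [0.066, -0.998, -0.0], [-0.0, 0.0, -1.0]]
contact_force: [-0.1, -0.6, 1.0]
finger_gap: -0.001
```

Run:
```python
from h import *
leaf()
c,im,z,K,R,t=cap("side"); cv2.imwrite("pics/s2.png",cv2.resize(im[90:230,230:410],None,fx=4,fy=4,interpolation=cv2.INTER_CUBIC))
```

```text
side th 1.803 c [ 548. -198.   90.] y [[-212.0, 39.0], [-187.0, 124.0]] 537
top few
[ 548.6 -210.4   98.2] [0.38332809 0.18395238 0.1380789 ] 7.55
```

View pics/s2.png

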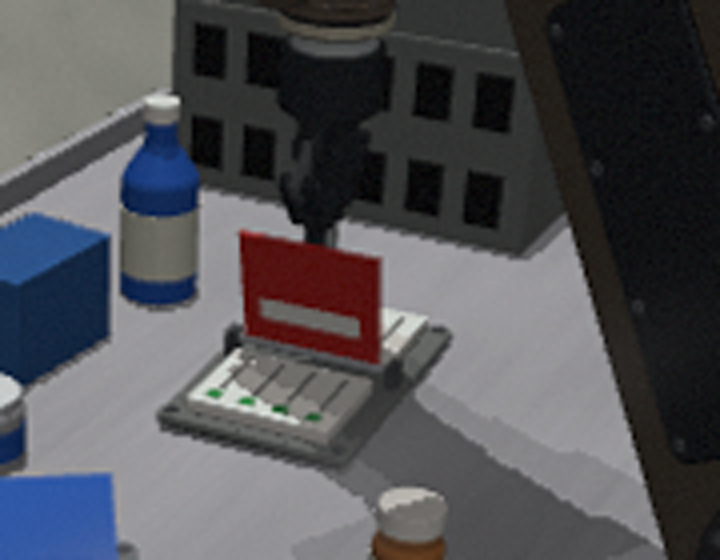

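The leaf is just past upright, its edge at (310,245). The contact is light and the path agrees with the model, so I'll continue along the arc.

>>> drive_tool(
  motion=[
    {"claw":1,"tx":0,"ty":-0.2,"tz":0.0,"yaw":0},
    {"claw":1,"tx":0,"ty":-0.55,"tz":0.1,"yaw":0},
    {"claw":1,"tx":0,"ty":-0.9,"tz":0.2,"yaw":0},
    {"claw":1,"tx":0,"ty":-1.25,"tz":0.35,"yaw":0},
    {"claw":1,"tx":0,"ty":-1.55,"tz":0.5,"yaw":0},
    {"claw":1,"tx":0,"ty":-1.85,"tz":0.65,"yaw":0},
    {"claw":1,"tx":0,"ty":-2.2,"tz":0.8,"yaw":0},
    {"claw":1,"tx":0,"ty":-2.5,"tz":1.0,"yaw":0},
    {"claw":1,"tx":0,"ty":-2.75,"tz":1.2,"yaw":0},
    {"claw":1,"tx":0,"ty":-3.05,"tz":1.4,"yaw":0},
    {"claw":1,"tx":0,"ty":-3.3,"tz":1.65,"yaw":0},
    {"claw":1,"tx":0,"ty":-3.55,"tz":1.9,"yaw":0},
  ],
)

```text
clock: 9.1
tcp_pos: [546.4, -175.2, 79.1]
tcp_rot: [[0.998, 0.066, -0.0], [0.066, -0.998, -0.0], [-0.0, 0.0, -1.0]]
contact_force: [0.4, -0.8, 0.9]
finger_gap: -0.001
```

```bash
python3 -c "from h import *;leaf()"
```

```text
side th 2.332 c [ 544. -162.   81.] y [[-202.0, 42.0], [-142.0, 101.0]] 178
top th 2.322 c [ 584. -153.   94.] y [[-166.0, 81.0], [-143.0, 105.0]] 79
[ 546.3 -175.1   79. ] [-0.7261582  -0.22664489 -0.15840966] 9.2
```

>>> drive_tool(
  motion=[
    {"claw":1,"tx":0,"ty":-0.15,"tz":0.15,"yaw":0},
    {"claw":1,"tx":0,"ty":-0.4,"tz":0.4,"yaw":0},
    {"claw":1,"tx":0,"ty":-0.6,"tz":0.65,"yaw":0},
    {"claw":1,"tx":0,"ty":-0.8,"tz":0.9,"yaw":0},
    {"claw":1,"tx":0,"ty":-1.0,"tz":1.2,"yaw":0},
    {"claw":1,"tx":0,"ty":-1.2,"tz":1.5,"yaw":0},
    {"claw":1,"tx":0,"ty":-1.35,"tz":1.8,"yaw":0},
    {"claw":1,"tx":0,"ty":-1.5,"tz":2.1,"yaw":0},
    {"claw":1,"tx":0,"ty":-1.65,"tz":2.4,"yaw":0},
    {"claw":1,"tx":0,"ty":-1.75,"tz":2.7,"yaw":0},
    {"claw":1,"tx":0,"ty":-1.85,"tz":3.05,"yaw":0},
    {"claw":1,"tx":0,"ty":-1.95,"tz":3.35,"yaw":0},
  ],
)

```text
clock: 10.7
tcp_pos: [545.1, -155.9, 45.5]
tcp_rot: [[0.998, 0.066, 0.0], [0.066, -0.998, -0.0], [0.0, 0.0, -1.0]]
contact_force: [0.2, -0.4, 0.8]
finger_gap: 0.002
```

```bash
python3 -c "from h import *;leaf()"
```

```text
side th 2.918 c [ 541. -136.   50.] y [[-188.0, 38.0], [-112.0, 56.0]] 131
top th 2.954 c [ 583. -127.   51.] y [[-140.0, 46.0], [-117.0, 55.0]] 101
[ 545.  -155.8   45.4] [ 0.44646345 -0.17066871  0.50441531] 10.8
```

>>> drive_tool(
  motion=[
    {"claw":1,"tx":0,"ty":-0.05,"tz":0.2,"yaw":0},
    {"claw":1,"tx":0,"ty":-0.1,"tz":0.45,"yaw":0},
    {"claw":1,"tx":0,"ty":-0.1,"tz":0.7,"yaw":0},
    {"claw":1,"tx":0,"ty":-0.1,"tz":0.9,"yaw":0},
    {"claw":1,"tx":0,"ty":-0.1,"tz":1.05,"yaw":0},
    {"claw":1,"tx":0,"ty":-0.1,"tz":1.15,"yaw":0},
    {"claw":1,"tx":0,"ty":-0.1,"tz":1.2,"yaw":0},
  ],
)

```text
clock: 11.68
tcp_pos: [545.1, -155.0, 33.8]
tcp_rot: [[0.998, 0.066, 0.0], [0.066, -0.998, -0.0], [0.0, 0.0, -1.0]]
contact_force: [-0.1, 1.3, 0.2]
finger_gap: 0.002
```

>>> drive_tool(
  motion=[
    {"claw":1,"tx":0,"ty":0,"tz":0.05,"yaw":0},
    {"claw":1,"tx":0,"ty":0,"tz":0.1,"yaw":0},
    {"claw":1,"tx":0,"ty":0,"tz":0.1,"yaw":0},
  ],
)

```text
clock: 12.05
tcp_pos: [545.1, -155.0, 32.8]
tcp_rot: [[0.998, 0.066, 0.0], [0.066, -0.998, -0.0], [0.0, 0.0, -1.0]]
contact_force: [-0.1, 0.3, -0.7]
finger_gap: -0.002
```

```bash
python3 -c "from h import *;leaf()"
```

```text
side th 3.112 c [ 543. -140.   34.] y [[-200.0, 31.0], [-110.0, 37.0]] 243
top th 3.106 c [ 583. -125.   34.] y [[-138.0, 31.0], [-115.0, 38.0]] 102
[ 545.1 -154.9   32.8] [-0.52249431  0.38682173 -0.84987194] 12.15
```

>>> drive_tool(
  motion=[
    {"claw":1,"tx":0,"ty":0,"tz":0.05,"yaw":0},
    {"claw":1,"tx":0,"ty":0,"tz":0.1,"yaw":0},
    {"claw":1,"tx":0,"ty":0,"tz":0.1,"yaw":0},
  ],
)

```text
clock: 12.52
tcp_pos: [545.1, -155.0, 31.7]
tcp_rot: [[0.998, 0.066, 0.0], [0.066, -0.998, -0.0], [0.0, 0.0, -1.0]]
contact_force: [0.2, -0.4, 0.6]
finger_gap: -0.001
```

>>> drive_tool(
  motion=[
    {"claw":1,"tx":0,"ty":0,"tz":0.04,"yaw":0},
    {"claw":1,"tx":0,"ty":0,"tz":0.07,"yaw":0},
    {"claw":1,"tx":0,"ty":0,"tz":0.07,"yaw":0},
  ],
)

```text
clock: 12.9
tcp_pos: [545.1, -155.0, 31.3]
tcp_rot: [[0.998, 0.066, 0.0], [0.066, -0.998, -0.0], [0.0, 0.0, -1.0]]
contact_force: [-1.3, 0.0, 4.4]
finger_gap: 0.002
```

The force rose to 4.4 N and the tip stopped descending, so the leaf is seated. I'll lift clear.

>>> drive_tool(
  motion=[
    {"claw":1,"tx":0,"ty":0,"tz":-0.2,"yaw":0},
    {"claw":1,"tx":0,"ty":0,"tz":-0.8,"yaw":0},
    {"claw":1,"tx":0,"ty":0,"tz":-2,"yaw":0},
    {"claw":1,"tx":0,"ty":0,"tz":-4,"yaw":0},
    {"claw":1,"tx":0,"ty":0,"tz":-7,"yaw":0},
    {"claw":1,"tx":0,"ty":1,"tz":-10,"yaw":0},
    {"claw":1,"tx":0,"ty":4,"tz":-13,"yaw":0},
    {"claw":1,"tx":0,"ty":8,"tz":-16,"yaw":0},
    {"claw":1,"tx":0,"ty":12,"tz":-18,"yaw":0},
    {"claw":1,"tx":0,"ty":15,"tz":-19,"yaw":0},
    {"claw":1,"tx":0,"ty":17,"tz":-20,"yaw":0},
    {"claw":1,"tx":0,"ty":17,"tz":-20,"yaw":0},
  ],
)

```text
clock: 14.4
tcp_pos: [556.1, -325.6, 232.2]
tcp_rot: [[0.998, 0.064, 0.001], [0.064, -0.998, -0.001], [0.001, 0.001, -1.0]]
contact_force: [-0.7, 0.3, -0.7]
finger_gap: -0.0
```

Run:
```python
from h import *
leaf()
c,im,z,K,R,t=cap("side"); cv2.imwrite("pics/s3.png",im)
```

```text
side th 3.138 c [ 544. -142.   32.] y [[-200.0, 29.0], [-112.0, 35.0]] 301
top th 3.136 c [ 547. -156.   33.] y [[-207.0, 29.0], [-118.0, 36.0]] 1042
[ 555.9 -323.9  231.1] [-0.34316201  0.91695392 -0.41306143] 14.5
```

View pics/s3.png

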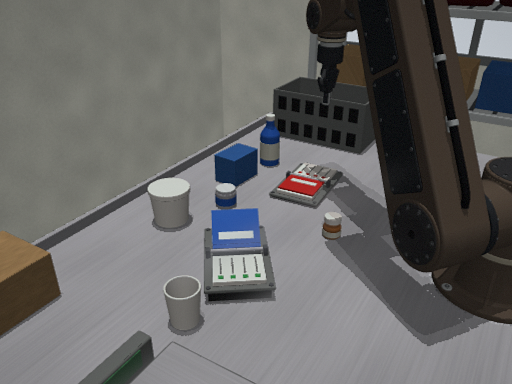

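The red leaf lies flat at (300,185). The blue leaf at (236,228) and the loose objects haven't moved, and the arm is clear.

```bash
python3 -c "from cell import ctrl;print(ctrl.close_job())"
```

```text
the job is handed in; nothing more can be done
None
```

The red leaf now lies flat on the other side of its board, turned over in about 9 s with the shut fingertip and never gripped. I then moved the arm clear and handed the job in at about 14.5 s, well under the 48 s limit.

- **Final angle:** after lifting clear, the leaf measured 3.138 rad in the side camera and 3.136 rad in the top camera (flat is 3.142). Its top face was at about 32–33 mm, as expected for a flat leaf.
- **Pressing down:** the last press read 4.4 N, and the fingertip stopped descending, so I took the leaf as seated.
- **One irregularity:** near upright the upward force on the tool read 6.3 N, probably because the leaf edge caught a step on the finger. I raised the fingertip 10 mm, and it read about 1 N for the rest of the turn.
- **Everything else:** in the last side picture, the blue leaf and the loose objects look unmoved. I checked these by eye only and did not measure them.

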